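# Hang a two-tier glass mobile

## Task

Put the glass mobile together on its display stand: lift the blue tier (clear glass drops) out of its cradle and hang it by its top ring on the brass hook, between the upturned tip and the collar, and let it go. Then hang the red tier (amber drops) by its steel hook from the ring under the blue bar, so that both tiers hang free, level and at rest one under the other. Do not push over or shift the other things on the bench.

Things in the scene. Friction and masses are not known exactly. Their poses are not given: they have to be found in the camera images.
- stand_hook (a point): Where the blue tier's ring has to hang: top of the level brass arm (8 mm round bar, upper side 284 mm above the table), half-way between tip and collar. x runs along the arm from tip to post, z up. Tip: at x = -30 mm (outer face -34), turned up 18 mm above the arm's upper side, pointing roughly at the robot. Collar: 24 mm disc, near face at x = +29 mm.
- upper_bar (a point): Blue tier, loose, rigid, about 120 g, balances at its middle: centre of a blue bar 210 mm long (along x), 10 x 10 mm; z up. Bare from 72 mm outwards at both ends: grip it across there, about 90 mm from the middle. Glass drops 22 mm thick on stiff wires hang at x = -58 and +58 mm, down to 65 mm below the bar's middle.
- upper_eye (a point): Blue tier, inside of the upper ring at its top, 44 mm above the bar's middle: this spot rests on the stand's arm when hung. A ring of 5 mm steel wire, 36 mm inside, 46 mm outside, stands on the bar's middle in the plane of the bar (x-z), its centre 26 mm above the bar's middle. Axes as the bar.
- upper_loop (a point): Blue tier, inside of the lower ring at its bottom, 44 mm below the bar's middle: here the red tier's hook has to rest. The ring equals the upper one, in the plane of the bar, its centre 26 mm below the bar's middle; its hole runs along y (level, across the bar).
- lower_bar (a point): Red tier, loose, rigid, about 110 g, balances at its middle: centre of a red bar 210 mm long (along x), 10 x 10 mm; z up. Bare from 72 mm outwards at both ends: grip it across there, about 90 mm from the middle; the -x end is on the side of the hook's stem. Amber glass drops 22 mm thick hang at x = -58 and +58 mm, down to 65 mm below the bar's middle.
- lower_hook (a point): Red tier, underside of the hook's arch, 48.5 mm above the bar's middle: it rests on upper_loop when hung. Hook of 5 mm steel wire in the plane of the bar (x-z): stem at x = -13 mm, arch over x = 0 (outer top 53.5 mm above the bar's middle), tip coming down at x = +13 mm to 37.5 mm above it, so open towards +x and below. Axes as the bar.
- cradle_u: Wooden cradle, fixed, that holds the blue bar at the start: origin under its base (110 x 60 mm, 10 mm thick), x along the bar. Two posts at x = -35 and +35 mm (8 mm thick, 27 mm wide) carry the bar's underside 80 mm above the table in notches 15 mm wide and 11 mm deep, open at the top.
- cradle_l: The same kind of cradle, fixed, for the red bar.
- can: Blue tin can, open, 74 mm across, 85 mm high, loose; origin under it. Leave alone.
- spatula: Spatula lying at the bench's right side, loose. Leave alone.
- driver: Red screwdriver lying at the bench's left side, loose. Leave alone.
- ornament: Small glass house, 38 x 38 mm, about 51 mm high, loose; origin under it. Leave alone.
- jar: Amber glass jar, 52 mm across, 70 mm high, loose; origin under it. Leave alone.
- upper: Blue tier as a whole; its origin is the middle of its bar.
- lower: Red tier as a whole; its origin is the middle of its bar.
- stand: Display stand, fixed; origin on the table straight under stand_hook, same axes. Steel post 16 mm thick, 302 mm high, at x = +150 mm; wooden base 14 mm thick from x = 55 to 205 mm, y within 60 mm.
Things that resemble listed ones, but are neither listed nor needed, are in the scene too. There is more than one size of the upper; the job needs the smaller. Of the things that look like the lower, the smaller one is meant.

How it is judged (in metres and radians):
On the way:
1. the blue tier hangs by its upper ring on the brass hook, between tip and collar, let go (x of upper_eye in the frame of stand_hook between -0.03 and 0.03 m and y of upper_eye in the frame of stand_hook between -0.015 and 0.015 m and z of upper_eye in the frame of stand_hook between -0.012 and 0.012 m and contact force between upper and stand above 0.4 N and contact force between the fingers and upper below 0.05 N), for 0.2 s.
At the end, for the whole second after the job is handed in: Blue tier hung by its upper ring: upper_eye within 30 mm along the arm, 15 across, 12 in height of stand_hook. Red tier hung in its lower ring: lower_hook within 16 mm of upper_loop. Both let go, carried, upright within 15 degrees, at rest (50 mm/s, 0.6 rad/s), red clear of the stand (all of step 1 and distance between lower_hook and upper_loop below 0.016 m and contact force between lower and upper above 0.4 N and contact force between the fingers and lower below 0.05 N and angle between each of upper_bar, lower_bar's own z axis and vertical below 0.26 rad and linear speed of each of upper, lower below 0.05 m/s and angular speed of each of upper, lower below 0.6 rad/s and contact force between lower and stand below 0.05 N); the robot touches nothing.
It fails at once if the blue can was moved by more than 40 mm or knocked over (distance of can from where it was at the start of the episode above 0.04 m or angle between can's own z axis and vertical above 0.5 rad).
It fails at once if the spatula was moved by more than 40 mm (distance of spatula from where it was at the start of the episode above 0.04 m).
It fails at once if the screwdriver was moved by more than 40 mm (distance of driver from where it was at the start of the episode above 0.04 m).
It fails at once if the small glass house was moved by more than 40 mm or knocked over (distance of ornament from where it was at the start of the episode above 0.04 m or angle between ornament's own z axis and vertical above 0.5 rad).
It fails at once if the amber jar was moved by more than 40 mm or knocked over (distance of jar from where it was at the start of the episode above 0.04 m or angle between jar's own z axis and vertical above 0.5 rad).
It also fails if it takes over 72 s, if anything falls off the work surface, if the arm or the gripper's body presses on something with over 40 N, if the wrist force passes 120 N, or if a joint passes its speed limit or range.

## Robot

A 6-joint arm with a two-finger parallel gripper is mounted at the origin on the work surface. World frame = base frame: x ahead of the robot, y to its left, z up, the work surface at z = 0. Lengths are in mm, angles in degrees, forces in N, time in s.
With the tool pointing down it reaches from about 300 to 850 mm from the base axis. Payload 4.2 kg.
Tool frame: the origin (TCP) lies midway between the tips of the shut fingers; the grasp point (between the pads) lies 19 mm behind it (env.grip_depth is the distance from the TCP to the grasp point, in mm); z points along the fingers, y is the line along which they close (so a half turn about z gives the same grasp; the last joint's range is limited). The gripper opens to 91 mm and grips with 3 to 60 N. Pads are 32 mm wide; open, the fingers measure 118 mm over their backs; the gripper's body (76 mm by 178 mm) begins 60 mm behind the grasp point.
Start: joints at [-77.693, 18.312, 89.639, -0, 72.044, -1.146], TCP at [133.775, -559.238, 213.976] pointing down, gripper open.
Joint ranges: [-177.97, 177.97], [-48.28, 115.42], [12.27, 149.76], [-77.06, 257.06], [2.81, 150.46], [-146.56, 146.56]. Speed limits (degrees/s): [147.25, 147.25, 180, 180, 180, 180].

## Interface

Orientations are given as [roll, pitch, yaw] about the fixed x, y, z axes, in that order (R = Rz(yaw) Ry(pitch) Rx(roll)).
In Python, from workcell import env, eyes gives the robot as it stands.
- The arm moves only by the tool send_rows, never from a script. Its argument "motion" is a list of rows, each a list of 7 numbers: the shift along the world's x, y, z normalised to -1 to 1, where 1 is 0.5 m, then the turn, a rotation vector about the world's x, y, z normalised to -1 to 1, where 1 is 60 degrees, then the opening, from -1 (shut) to 1 (fully open). A call has 1 to 20 rows; each row is the pose to reach, as a shift and turn from the pose commanded when the call began; what a row does not reach only later rows make up. A row lasts 1/8 s, in which the tool goes at most 62.5 mm and 10.7 degrees, less where a joint would pass 70% of its speed; a pose out of reach is approached as far as the arm can. A call with a number of a shift or a turn outside -1 to 1 is refused whole. A call with a gripper value outside its range is refused whole. The fingers move at their own pace and stop on an object; "squeeze" is the grip in N (left out, the last holds). Time passes only in rows, so rows that repeat a pose let the fingers close. It gives the time, the measured TCP pose, the force, the opening and the grip force at its end, in the units of the state.
- env.state(): the state, without advancing time (a new reading comes with each control period).
- eyes.grab_frame(name): name is "side" or "top" or "wrist"; returns a dict with "pixels" (400x640x3 uint8, red, green, blue), "depth" (400x640 float32, mm along the optical axis (not along the pixel's ray), 0 where there is no reading), "fx", "fy", "cx", "cy" (pixels), "distortion" ([k1, k2, p1, p2, k3] as OpenCV has them; the pictures are not rectified), "R" (3x3) and "t" (3): a world point X has camera coordinates R X + t; the wrist camera has in their place "T_tool_cam" (4x4, takes a point from camera to tool coordinates, whose origin is the TCP and whose axes are the flange's). Camera axes: x right, y down, z forward; pixel columns grow to the right and rows downward; lengths in mm; the calibration is good to about 2 mm. A picture is of the moment at which its call begins: read the wrist's pose just before it.
- env.job_done(): hands the job in; it is judged then, once.
The state is a dict: "time_s": time; "qpos": joint angles; "qvel": joint speeds; "effort": joint torques, N m; "ee_pos": TCP position; "ee_rot": TCP orientation; "force": force on the tool from outside, world axes, zero at the start; "torque": the same for the moment, N m; "gripper_width": finger opening in mm; "gripper_force": force on a finger pad.
Only numpy, scipy, OpenCV 4.12 (cv2) and the standard library are available. Lean on these libraries where they do the work, as an engineer would, in place of code of your own. Each camera call takes 0.05 s, during which the arm holds its last target. There are 200 camera calls.

## Working session

There is one attempt and no reset: what is moved stays moved. The work goes in short steps, Python scripts to look and compute and a tool call to move; the robot and the scene stay as the last step left them, time stands still between calls to the robot, and variables do not carry over. Pictures are saved under pics/ and viewed, at most 10 in all, crops included, and the job is handed in when it is done.

Besides the shell and the picture viewer there is one more tool, called after "Request:" as a command line: name --pt "numbers of a row" for each row, then --argument value for the rest. send_rows: Moves the arm, as the interface text tells. Its arguments: {"type":"object","properties":{"motion":{"type":"array"},"squeeze":{"type":"number"}},"required":["motion"]}

```bash
mkdir -p pics; ls; python3 - <<'E'
from workcell import env, eyes
import cv2,numpy as np,pickle
for n in ("side","top"):
    f=eyes.grab_frame(n); pickle.dump(f,open(f"{n}0.pkl","wb"))
    cv2.imwrite(f"pics/{n}0.png",f["pixels"][:,:,::-1]); print(n,f["fx"],f["fy"],f["cx"],f["cy"],f["distortion"],np.round(f["R"],3).tolist(),np.round(f["t"],1))
print(env.state()["time_s"])
E
```

```text
pics
side 365.9352810540739 365.9352810540739 318.62871965469105 193.8018391669217 [-0.0095725  0.         0.         0.         0.       ] [[-1.0, -0.018, -0.019], [0.005, 0.566, -0.824], [0.026, -0.824, -0.566]] [ 455.6  148.  1170.6]
top 374.85936401805697 374.85936401805697 318.7577307614619 204.03032601043935 [-0.02513098  0.          0.          0.          0.        ] [[0.001, -1.0, 0.014], [-0.983, -0.004, -0.184], [0.184, -0.013, -0.983]] [ -14.3  515.5 1231.2]
0.1
```

View pics/side0.png

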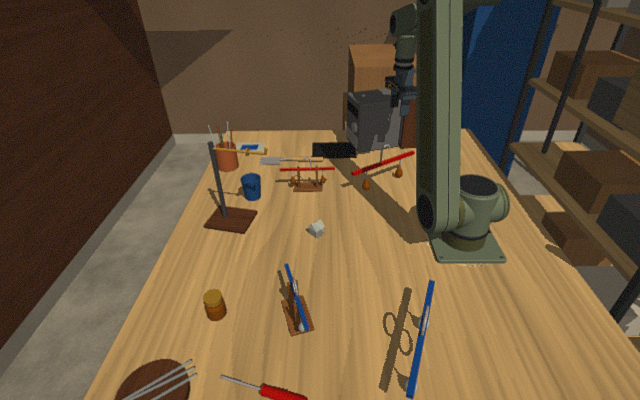

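View pics/top0.png

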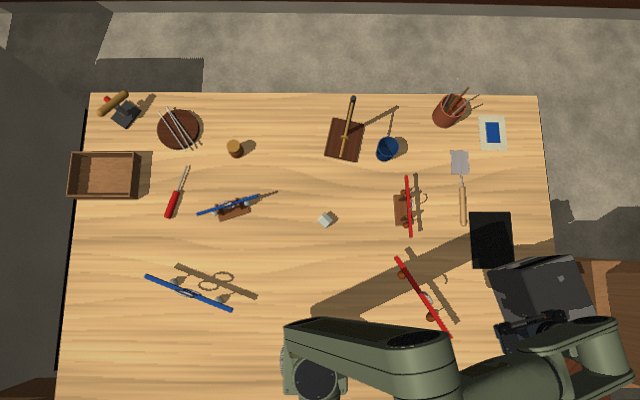

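The top view has two blue tiers: one in a cradle at (238,203) and a longer loose one at (189,293). It also has two red tiers: one in a cradle at (409,207) and a longer loose one at (423,298). The smaller ones in the cradles fit the description. I'll check this by measuring bar lengths and viewing a crop. The stand's brass arm runs from (352,97) to (342,150).

```bash
cat > h.py <<'E'
import cv2,numpy as np,pickle
def K(f): return np.array([[f["fx"],0,f["cx"]],[0,f["fy"],f["cy"]],[0,0,1]])
def ext(f,st=None):
    if "R" in f and f["R"] is not None: return np.array(f["R"]),np.array(f["t"])
    from scipy.spatial.transform import Rotation as Ro
    T=np.eye(4);T[:3,:3]=Ro.from_euler("xyz",st["ee_rot"],degrees=True).as_matrix();T[:3,3]=st["ee_pos"]
    C=np.linalg.inv(T@np.array(f["T_tool_cam"]));return C[:3,:3],C[:3,3]
def rays(f,uv,st=None):
    R,t=ext(f,st)
    n=cv2.undistortPoints(np.array(uv,float).reshape(-1,1,2),K(f),np.array(f["distortion"])).reshape(-1,2)
    d=np.c_[n,np.ones(len(n))]
    return -R.T@t,d@R,  # origin, dirs (R^T d)
def plane(f,uv,z,st=None):
    o,d=rays(f,uv,st); return o+d*((z-o[2])/d[:,2])[:,None]
def deproj(f,uv,st=None):
    o,d=rays(f,uv,st); uv=np.array(uv).astype(int); return o+d*f["depth"][uv[:,1],uv[:,0]][:,None]
def mask(f,lo,hi):
    h=cv2.cvtColor(f["pixels"],cv2.COLOR_RGB2HSV); return cv2.inRange(h,lo,hi)
def proj(f,X,st=None):
    R,t=ext(f,st); return cv2.projectPoints(np.array(X,float),cv2.Rodrigues(R)[0],t,K(f),np.array(f["distortion"]))[0].reshape(-1,2)
E
python3 - <<'E'
from h import *
f=pickle.load(open("top0.pkl","rb"))
for nm,m,z in (("blue",mask(f,(100,140,60),(125,255,255)),None),("red",mask(f,(0,200,120),(6,255,255))|mask(f,(176,200,100),(180,255,255)),None),("brass",mask(f,(15,100,60),(30,255,255)),None)):
    n,l,s,c=cv2.connectedComponentsWithStats(m)
    for i in range(1,n):
        if s[i,4]<25: continue
        v,u=np.nonzero(l==i); uv=np.c_[u,v]
        P=deproj(f,uv); ok=f["depth"][v,u]>0; P=P[ok]
        p=cv2.boxPoints(cv2.minAreaRect(uv[ok].astype(np.float32)))
        zz=np.median(P[:,2]); q=P[P[:,2]>zz-15]; 
        C=q.mean(0); ax=np.linalg.svd(q-C)[2][0]; tt=(q-C)@ax
        print(nm,s[i],c[i].round(),"C",C.round(),"ax",ax.round(3),"len",(np.ptp(tt)).round(),"mid",(C+ax*(tt.max()+tt.min())/2).round(),"zmax",P[:,2].max().round())
p=f["pixels"][:,:,::-1]
a=cv2.resize(p[165:325,120:300],None,fx=2.2,fy=2.2,interpolation=2);b=cv2.resize(p[165:345,370:470],None,fx=1.955,fy=1.955,interpolation=2)[:352];c=cv2.resize(p[85:175,310:410],None,fx=2,fy=2,interpolation=2)
H=352; pad=lambda x:cv2.copyMakeBorder(x,0,H-x.shape[0],0,0,cv2.BORDER_CONSTANT)
cv2.imwrite("pics/crop1.png",np.hstack([pad(a),pad(b),pad(c)]))
E
```

```text
blue [486 123  14  20 239] [493. 132.] C [ 799. -660.    2.] ax [-0.999 -0.042  0.002] len 77.0 mid [ 798. -660.    2.] zmax 9.0
blue [377 137  22  23 285] [388. 148.] C [ 715. -257.   64.] ax [-0.817  0.573  0.059] len 73.0 mid [ 707. -252.   64.] zmax 90.0
blue [197 195  61  20 136] [229. 204.] C [506. 284.  89.] ax [-0.306  0.952 -0.003] len 204.0 mid [505. 289.  89.] zmax 107.0
blue [145 274  88  38 334] [189. 293.] C [221. 394. 100.] ax [-0.353 -0.935  0.001] len 297.0 mid [222. 398. 100.] zmax 115.0
red [405 176   8  61 166] [408. 206.] C [ 503. -309.   89.] ax [-0.999 -0.036  0.003] len 203.0 mid [ 504. -309.   89.] zmax 96.0
red [164 191  14  27 136] [170. 204.] C [518. 502.  23.] ax [-0.958  0.286  0.018] len 95.0 mid [519. 501.  23.] zmax 31.0
red [395 256  10  13  54] [399. 262.] C [ 317. -270.  100.] ax [-0.835 -0.551  0.003] len 42.0 mid [ 318. -269.  100.] zmax 105.0
red [419 294  33  44 192] [433. 313.] C [ 160. -371.   99.] ax [-0.833 -0.553 -0.002] len 162.0 mid [ 153. -376.   99.] zmax 108.0Traceback (most recent call last):
  File "<stdin>", line 11, in <module>
    u, s, vh = gufunc(a, signature=signature)
               ~~~~~~^^^^^^^^^^^^^^^^^^^^^^^^
numpy._core._exceptions._ArrayMemoryError: Unable to allocate 89.2 GiB for an array with shape (109437, 109437) and data type float64
```

```bash
python3 - <<'E'
from h import *
f=pickle.load(open("top0.pkl","rb"))
v,u=np.mgrid[85:175,310:410].reshape(2,-1); uv=np.c_[u,v]; P=deproj(f,uv); k=(P[:,2]>265)&(P[:,2]<330)
q=P[k];uq=uv[k]
C=q.mean(0);ax=np.linalg.svd(q-C,full_matrices=False)[2][0];ax*=-np.sign(ax[0]) if 0 else 1
tt=(q-C)@ax; print("stand",len(q),C.round(),ax.round(3),"yaw",np.degrees(np.arctan2(ax[1],ax[0])).round(1),tt.min().round(),tt.max().round())
o=np.argsort(q[:,0])
for i in o[::max(1,len(o)//25)]: print(uq[i],q[i].round(),f["pixels"][uq[i][1],uq[i][0]])
p=f["pixels"][:,:,::-1]
s=pickle.load(open("side0.pkl","rb"))["pixels"][:,:,::-1]
z=lambda im,x0,x1,y0,y1,k:cv2.resize(im[y0:y1,x0:x1],None,fx=k,fy=k,interpolation=cv2.INTER_CUBIC)
def pad(x,w,h): x=x[:h,:w]; return cv2.copyMakeBorder(x,0,h-x.shape[0],0,w-x.shape[1],cv2.BORDER_CONSTANT)
r1=np.hstack([pad(z(p,130,290,170,315,1.9),310,280),pad(z(p,390,460,165,345,1.55),120,280),pad(z(p,315,405,85,170,3),270,280)])
r2=np.hstack([pad(z(s,260,350,255,345,3.3),300,300),pad(z(s,275,345,150,200,4),280,300),pad(z(s,200,250,120,200,3),120,300)])
cv2.imwrite("pics/crop1.png",np.vstack([r1,r2]))
E
```

```text
stand 219 [704. -91. 285.] [-0.976  0.216 -0.029] yaw 167.5 -88.0 102.0
[340 157] [603. -69. 298.] [107  78  37]
[340 155] [608. -69. 302.] [189 149  72]
[342 152] [623. -76. 283.] [110  81  40]
[340 150] [630. -71. 278.] [132  92  47]
[341 147] [639. -73. 279.] [177 131  64]
[344 144] [649. -82. 278.] [96 68 33]
[344 141] [656. -82. 281.] [150 112  54]
[346 139] [662. -88. 282.] [84 62 30]
[343 137] [664. -78. 293.] [129  95  44]
[347 137] [666. -90. 288.] [122  92  43]
[345 136] [668. -84. 290.] [163 120  59]
[345 134] [677. -85. 282.] [177 131  63]
[344 132] [685. -83. 278.] [118  91  50]
[347 129] [695. -92. 277.] [109  80  40]
[348 126] [703. -94. 280.] [85 63 33]
[346 123] [712. -89. 280.] [120  92  50]
[348 120] [720. -94. 282.] [184 136  65]
[348 117] [730. -95. 282.] [176 130  62]
[349 114] [738. -97. 284.] [180 133  64]
[351 111] [ 747. -103.  285.] [105  78  40]
[350 108] [ 757. -101.  284.] [179 132  64]
[351 106] [ 765. -104.  280.] [180 133  65]
[353 104] [ 774. -111.  275.] [64 48 23]
[352 100] [ 775. -105.  298.] [41 40 37]
[354  99] [ 778. -111.  300.] [58 57 55]
[350 103] [ 779. -102.  271.] [54 50 41]
[352  97] [ 783. -105.  301.] [62 62 60]
[353  96] [ 787. -108.  300.] [54 54 54]
```

View pics/crop1.png

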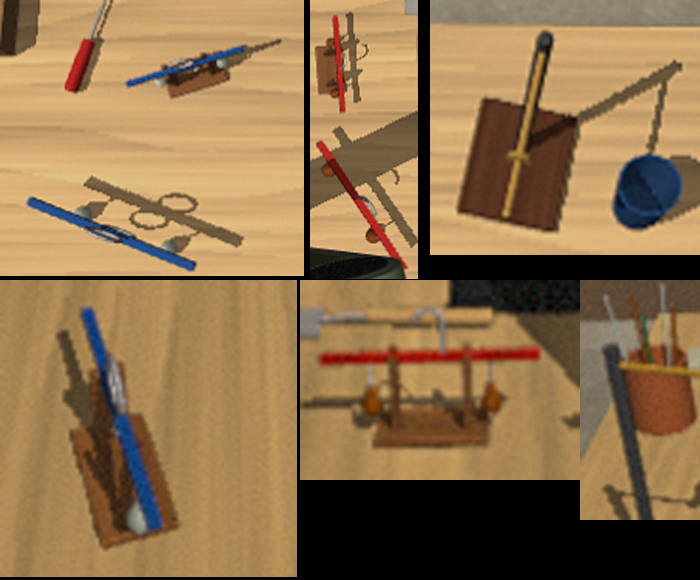

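The crop confirms it. The cradled blue tier is about 205 mm long against 297 mm for the loose one, and the cradled red tier is about 203 mm against a longer loose one, so the cradled pair is the right one. In the side crop the red hook's stem is on the right (world -x), so it opens towards world +x. From the brass pixels, stand_hook is at about (637,-76) with the arm at yaw about -12.5°.

```bash
python3 - <<'E'
from workcell import env
from h import *
s=env.state(); print({k:np.round(s[k],2).tolist() for k in("time_s","qpos","ee_pos","ee_rot","gripper_width","force")},env.grip_depth)
f=pickle.load(open("top0.pkl","rb")); g=pickle.load(open("side0.pkl","rb"))
# refine bars: ray cast on top face z=90 per-bar
for nm,m,box in (("blue",mask(f,(100,120,50),(125,255,255)),(195,180,285,220)),("red",mask(f,(0,180,90),(8,255,255))|mask(f,(175,180,90),(180,255,255)),(400,172,416,240))):
    mm=np.zeros_like(m);x0,y0,x1,y1=box;mm[y0:y1,x0:x1]=m[y0:y1,x0:x1]
    v,u=np.nonzero(mm); P=plane(f,np.c_[u,v],90.)[:,:2].astype(np.float32)
    l=cv2.fitLine(P,cv2.DIST_HUBER,0,1,.01).ravel(); t=(P-l[2:])@l[:2]; print(nm,l,"mid",l[2:]+l[:2]*(t.max()+t.min())/2,np.ptp(t),np.degrees(np.arctan2(l[1],l[0])))
m=mask(f,(14,100,100),(28,255,255)); mm=np.zeros_like(m); mm[98:160,335:360]=m[98:160,335:360]
v,u=np.nonzero(mm);P=plane(f,np.c_[u,v],284.)[:,:2]; P=P[P[:,0]>612].astype(np.float32)
l=cv2.fitLine(P,cv2.DIST_HUBER,0,1,.01).ravel();print("arm",l,np.degrees(np.arctan2(l[1],l[0])))
# side: arm brass pixels
m=mask(g,(14,100,90),(30,255,255)); mm=np.zeros_like(m); mm[140:160,205:262]=m[140:160,205:262]
v,u=np.nonzero(mm); print("side brass u",u.min(),u.max(),[(int(c),v[u==c].min(),v[u==c].max()) for c in np.unique(u)][::3])
for x in(-30,0,29,150): print(x,proj(f,[[637+.976*x,-76-.216*x,284]]).round(1),proj(g,[[637+.976*x,-76-.216*x,280]]).round(1))
E
```

```text
{'time_s': 0.1, 'qpos': [-77.69, 18.35, 89.7, -0.0, 72.04, -1.14], 'ee_pos': [133.69, -558.76, 213.21], 'ee_rot': [-179.91, -0.0, 13.45], 'gripper_width': 91.11, 'force': [-0.41, 0.12, -0.39]} 18.8
blue [ 3.0538470e-01 -9.5222908e-01  5.0482413e+02  2.8809393e+02] mid [504.5411  288.97644] 204.8595 -72.21869
red [ 9.9934691e-01  3.6135603e-02  5.0247934e+02 -3.0896182e+02] mid [ 505.3792  -308.85696] 205.62817 2.0708683
arm [ 9.9530071e-01 -9.6832514e-02  7.1838696e+02 -8.6697784e+01] -5.556801
side brass u 213 261 [(213, np.int64(147), np.int64(149)), (216, np.int64(147), np.int64(149)), (219, np.int64(148), np.int64(150)), (222, np.int64(146), np.int64(150)), (225, np.int64(140), np.int64(150)), (228, np.int64(149), np.int64(151)), (231, np.int64(140), np.int64(151)), (234, np.int64(140), np.int64(151)), (237, np.int64(140), np.int64(157)), (240, np.int64(140), np.int64(159)), (243, np.int64(140), np.int64(159)), (246, np.int64(140), np.int64(159)), (249, np.int64(140), np.int64(159)), (252, np.int64(140), np.int64(159)), (255, np.int64(140), np.int64(159)), (258, np.int64(140), np.int64(159)), (261, np.int64(140), np.int64(157))]
-30 [[339.8 157. ]] [[266.  153.7]]
0 [[342.  147.1]] [[256.6 152.8]]
29 [[344.1 137.8]] [[247.5 151.9]]
150 [[352.5  99.6]] [[210.8 148.2]]
```

Request:
send_rows --pt "0.632 0.918 0.172 0 0 0.8 1" --pt "0.632 0.918 0.172 0 0 0.8 1" --pt "0.632 0.918 0.172 0 0 0.8 1" --pt "0.632 0.918 0.172 0 0 0.8 1" --pt "0.632 0.918 0.172 0 0 0.8 1" --pt "0.632 0.918 0.172 0 0 0.8 1" --pt "0.632 0.918 0.172 0 0 0.8 1" --pt "0.632 0.918 0.172 0 0 0.8 1" --pt "0.632 0.918 0.172 0 0 0.8 1" --pt "0.632 0.918 0.172 0 0 0.8 1" --squeeze 40

```text
time_s: 1.35
ee_pos: [451.6, -97.1, 300.0]
ee_rot: [180.0, -0.1, 61.8]
force: [0.1, -0.9, -0.4]
gripper_width: 90.9
gripper_force: 0.0
```

Request:
send_rows --pt "0.055 0.95 -0.2 0 0 0.772 1" --pt "0.055 0.95 -0.2 0 0 0.772 1" --pt "0.055 0.95 -0.2 0 0 0.772 1" --pt "0.055 0.95 -0.2 0 0 0.772 1" --pt "0.055 0.95 -0.2 0 0 0.772 1" --pt "0.055 0.95 -0.2 0 0 0.772 1" --pt "0.055 0.95 -0.2 0 0 0.772 1" --pt "0.055 0.95 -0.2 0 0 0.772 1" --pt "0.055 0.95 -0.2 0 0 0.772 1" --pt "0.055 0.95 -0.2 0 0 0.772 1" --pt "0.055 0.95 -0.2 0 0 0.772 1"

```text
time_s: 2.72
ee_pos: [477.7, 373.0, 200.5]
ee_rot: [180.0, 0.0, 107.7]
force: [0.2, 0.2, -0.1]
gripper_width: 91.2
gripper_force: 0.0
```

```bash
python3 - <<'E'
from workcell import env,eyes
from h import *
s=env.state(); f=eyes.grab_frame("wrist"); f.pop("R",None); pickle.dump((s,f),open("w1.pkl","wb"))
cv2.imwrite("pics/w1.png",f["pixels"][:,:,::-1]); print(np.round(s["ee_pos"],1),np.round(s["ee_rot"],1),np.round(f["T_tool_cam"],2).tolist())
m=mask(f,(100,120,40),(125,255,255)); n,l,st,c=cv2.connectedComponentsWithStats(m)
for i in range(1,n):
    if st[i,4]<300: continue
    v,u=np.nonzero(l==i);P=plane(f,np.c_[u,v],90.,s)[:,:2].astype(np.float32);L=cv2.fitLine(P,cv2.DIST_HUBER,0,1,.01).ravel();t=(P-L[2:])@L[:2]
    print(st[i],L[2:],"ends",L[2:]+L[:2]*t.min(),L[2:]+L[:2]*t.max(),np.degrees(np.arctan2(L[1],L[0])))
E
```

```text
[477.7 373.  200.5] [180.    0.  107.7] [[-0.0, -0.97, -0.26, 73.9], [1.0, -0.0, -0.0, -0.19], [-0.0, -0.26, 0.97, -170.79], [0.0, 0.0, 0.0, 1.0]]
[   0    0   99  187 3040] [216.8991  400.00107] ends [177.17561 295.2556 ] [247.9512 481.8813] 69.23135
[317 181   9  82 711] [487.66473 350.59714] ends [474.43866 391.054  ] [501.34045 308.7649 ] -71.896484
```

View pics/w1.png

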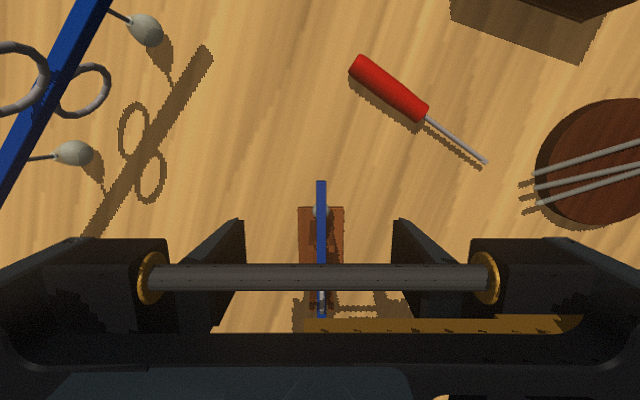

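The bar end sits at pixel (321,181), centred between the open fingers, so I'll go down and grip.

Request:
send_rows --pt "0.002 0.002 -0.08 0 0 0 1" --pt "0.002 0.002 -0.16 0 0 0 1" --pt "0.002 0.002 -0.22 0 0 0 1" --pt "0.002 0.002 -0.25 0 0 0 1" --pt "0.002 0.002 -0.268 0 0 0 1" --pt "0.002 0.002 -0.268 0 0 0 1" --pt "0.002 0.002 -0.268 0 0 0 -1" --pt "0.002 0.002 -0.268 0 0 0 -1" --pt "0.002 0.002 -0.268 0 0 0 -1" --pt "0.002 0.002 -0.268 0 0 0 -1" --pt "0.002 0.002 -0.268 0 0 0 -1" --pt "0.002 0.002 -0.268 0 0 0 -1" --pt "0.002 0.002 -0.268 0 0 0 -1" --pt "0.002 0.002 -0.268 0 0 0 -1" --squeeze 40

```text
time_s: 4.53
ee_pos: [478.3, 375.8, 65.9]
ee_rot: [180.0, 0.0, 107.8]
force: [-1.4, -1.0, 0.2]
gripper_width: 14.1
gripper_force: 0.0
```

Request:
send_rows --pt "0 0 0 0 0 0 -1" --pt "0 0 0 0 0 0 -1" --pt "0 0 0 0 0 0 -1"

```text
time_s: 4.9
ee_pos: [478.3, 375.8, 66.0]
ee_rot: [180.0, 0.0, 107.8]
force: [0.2, 0.2, 0.2]
gripper_width: 9.6
gripper_force: 40.0
```

Request:
send_rows --pt "0 0 0.01 0 0 0 -1" --pt "0 0 0.02 0 0 0 -1" --pt "0 0 0.04 0 0 0 -1" --pt "0 0 0.08 0 0 0 -1" --pt "0 0 0.14 0 0 0 -1" --pt "0 0 0.2 0 0 0 -1" --pt "0 0 0.26 0 0 0 -1" --pt "0 0 0.32 0 0 0 -1" --pt "0 0 0.36 0 0 0 -1" --pt "0 0 0.38 0 0 0 -1" --pt "0 0 0.38 0 0 0 -1"

```text
time_s: 6.28
ee_pos: [478.4, 375.8, 256.6]
ee_rot: [179.9, -0.0, 107.8]
force: [-0.3, -0.1, -1.6]
gripper_width: 9.5
gripper_force: 40.0
```

Request:
send_rows --pt "0.02 -0.06 0 0 0 -0.05 -1" --pt "0.06 -0.16 0 0 0 -0.13 -1" --pt "0.1 -0.26 0 0 0 -0.21 -1" --pt "0.13 -0.36 0 0 0 -0.29 -1" --pt "0.16 -0.46 0 0 0 -0.37 -1" --pt "0.18 -0.56 0 0 0 -0.44 -1" --pt "0.2 -0.64 0 0 0 -0.49 -1" --pt "0.21 -0.685 0 0 0 -0.505 -1" --pt "0.21 -0.696 0 0 0 -0.505 -1" --pt "0.21 -0.696 0 0 0 -0.505 -1" --pt "0.21 -0.696 0 0 0 -0.505 -1" --pt "0.21 -0.696 0 0 0 -0.505 -1"

```text
time_s: 7.78
ee_pos: [583.1, 28.7, 256.0]
ee_rot: [180.0, -0.0, 77.6]
force: [-0.2, 0.9, -1.0]
gripper_width: 9.6
gripper_force: 40.0
```

```bash
python3 - <<'E'
from workcell import env,eyes
from h import *
s=env.state(); print(np.round(s["ee_pos"],1),np.round(s["ee_rot"],1))
F={n:eyes.grab_frame(n) for n in("side","top","wrist")}; pickle.dump((s,F),open("w2.pkl","wb"))
z=lambda im,x0,x1,y0,y1,k:cv2.resize(im[y0:y1,x0:x1,::-1],None,fx=k,fy=k,interpolation=cv2.INTER_CUBIC)
def pad(x,w,h): x=x[:h,:w]; return cv2.copyMakeBorder(x,0,h-x.shape[0],0,w-x.shape[1],cv2.BORDER_CONSTANT)
a=pad(z(F["side"]["pixels"],190,320,90,220,3),400,390); b=pad(z(F["top"]["pixels"],270,400,80,210,3),400,390)
cv2.imwrite("pics/w2.png",np.hstack([a,b]))
E
```

```text
[583.1  28.7 256. ] [180.   -0.   77.6]
```

View pics/w2.png

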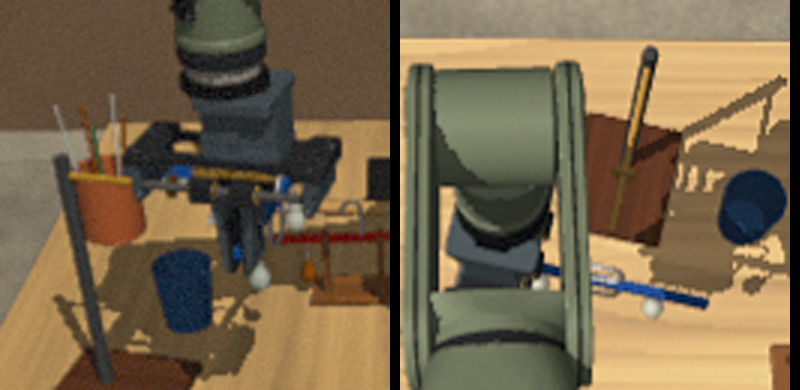

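The side crop shows the gripper hiding the ring. The top crop shows the blue bar from (317,170) to its free end at (372,181), the ring near (339,172), and the arm's tip right behind it at (341,157).

```bash
python3 - <<'E'
from h import *
s,F=pickle.load(open("w2.pkl","rb")); f=F["top"]
m=mask(f,(100,130,40),(125,255,255)); mm=np.zeros_like(m); mm[160:190,312:378]=m[160:190,312:378]
n,l,st,c=cv2.connectedComponentsWithStats(mm)
for i in range(1,n):
    if st[i,4]<20: continue
    v,u=np.nonzero(l==i); uv=np.c_[u,v]
    P=plane(f,uv,280.)[:,:2].astype(np.float32);L=cv2.fitLine(P,cv2.DIST_HUBER,0,1,.01).ravel();t=(P-L[2:])@L[:2]
    print(st[i],"ends",L[2:]+L[:2]*t.min(),L[2:]+L[:2]*t.max(),np.degrees(np.arctan2(L[1],L[0])))
    D=deproj(f,uv); ok=f["depth"][v,u]>0; D=D[ok]
    y=D[:,1]
    for a in range(-180,20,20):
        k=(y>a)&(y<=a+20)
        if k.sum(): print(a+10,k.sum(),np.median(D[k],0).round(1))
# free end in side view
g=F["side"]; e=[541,-162,270]
print("exp far end side",proj(g,[[541,-162,271]]))
m=mask(g,(100,130,40),(125,255,255)); v,u=np.nonzero(m[130:200,220:320]); 
n,l,st,c=cv2.connectedComponentsWithStats(m[130:200,220:320]); print(st[1:]+[220,130,0,0,0])
# tip/arm pixels in top: depth above 270
v,u=np.mgrid[95:162,334:360].reshape(2,-1); uv=np.c_[u,v];D=deproj(f,uv);k=(D[:,2]>270)&(D[:,2]<310);D=D[k];uv=uv[k]
h=cv2.cvtColor(f["pixels"],cv2.COLOR_RGB2HSV)[uv[:,1],uv[:,0]]
for r in range(97,161,3):
    q=uv[:,1]==r
    if q.any(): X=plane(f,uv[q],284.); print(r,uv[q,0].min(),uv[q,0].max(),X.mean(0).round(1),D[q][:,2].max().round())
# wrist
w=F["wrist"];w.pop("R",None);cv2.imwrite("pics/w2w.png",w["pixels"][:,:,::-1])
E
```

```text
[339 174  33   9  90] ends [ 540.3     -157.98663] [558.08374 -67.41097] 78.89179
-150 19 [ 541.7 -148.6  278.7]
-130 18 [ 547.5 -128.   277.9]
-110 23 [ 550.6 -109.5  278.7]
-90 21 [555.3 -89.7 279.2]
-70 8 [555.5 -75.8 279.3]
exp far end side [[291.15544331 142.24070348]]
[[246 145   8   4  26]
 [284 149   3   5  12]
 [278 157   5   7  19]
 [267 171   4   6  19]
 [242 174  18  26 368]]
97 351 355 [ 791.8 -110.   284. ] 302.0
100 350 355 [ 782.2 -108.4  284. ] 300.0
103 350 354 [ 772.8 -106.8  284. ] 283.0
106 350 352 [ 763.3 -103.7  284. ] 284.0
109 350 351 [ 753.9 -102.1  284. ] 281.0
112 349 351 [ 744.5 -100.5  284. ] 281.0
115 348 350 [735.2 -97.4 284. ] 285.0
118 348 349 [725.9 -95.8 284. ] 281.0
121 347 349 [716.6 -94.3 284. ] 286.0
124 346 348 [707.3 -91.2 284. ] 284.0
127 346 347 [698.1 -89.7 284. ] 285.0
130 345 347 [688.9 -88.1 284. ] 286.0
133 344 346 [679.8 -85.1 284. ] 283.0
136 341 345 [670.6 -79.2 284. ] 292.0
139 341 348 [661.5 -83.4 284. ] 284.0
142 342 344 [652.5 -79.  284. ] 283.0
145 342 343 [643.4 -77.5 284. ] 284.0
148 341 343 [634.4 -76.  284. ] 285.0
151 340 342 [625.5 -73.  284. ] 284.0
154 340 341 [616.5 -71.5 284. ] 281.0
157 339 341 [607.6 -70.  284. ] 298.0
```

View pics/w2w.png

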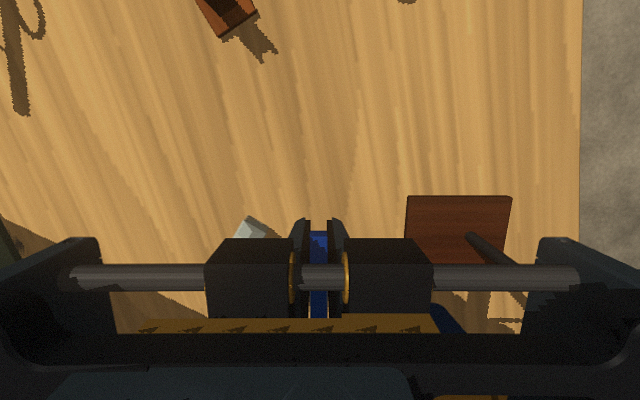

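Request:
send_rows --pt "0 0 -0.012 0 0 0 -1" --pt "0 0 -0.022 0 0 0 -1" --pt "0 0 -0.022 0 0 0 -1" --pt "0.02 -0.004 -0.022 0 0 0 -1" --pt "0.04 -0.009 -0.022 0 0 0 -1" --pt "0.06 -0.013 -0.022 0 0 0 -1" --pt "0.08 -0.018 -0.022 0 0 0 -1" --pt "0.1 -0.022 -0.022 0 0 0 -1" --pt "0.1 -0.022 -0.022 0 0 0 -1" --pt "0.1 -0.022 -0.022 0 0 0 -1"

```text
time_s: 9.18
ee_pos: [633.1, 16.8, 244.9]
ee_rot: [-180.0, 0.0, 77.5]
force: [-0.3, -0.1, -2.1]
gripper_width: 9.8
gripper_force: 40.0
```

```bash
python3 - <<'E'
from workcell import env,eyes
from h import *
s=env.state(); print(np.round(s["ee_pos"],1),np.round(s["ee_rot"],1),np.round(s["force"],1))
f=eyes.grab_frame("top"); g=eyes.grab_frame("side")
m=mask(f,(100,130,40),(125,255,255)); mm=np.zeros_like(m); mm[140:190,330:380]=m[140:190,330:380]
v,u=np.nonzero(mm); uv=np.c_[u,v]; D=deproj(f,uv);k=(D[:,2]>240)&(D[:,2]<290);uv=uv[k];D=D[k]
P=plane(f,uv,268.)[:,:2].astype(np.float32);L=cv2.fitLine(P,cv2.DIST_HUBER,0,1,.01).ravel();t=(P-L[2:])@L[:2]
print("ends",L[2:]+L[:2]*t.min(),L[2:]+L[:2]*t.max(),np.degrees(np.arctan2(L[1],L[0])),np.polyfit(D[:,1],D[:,2],1))
z=lambda im,x0,x1,y0,y1,k:cv2.resize(im[y0:y1,x0:x1,::-1],None,fx=k,fy=k,interpolation=cv2.INTER_CUBIC)
cv2.imwrite("pics/w3.png",np.hstack([z(g["pixels"],210,290,110,210,5)[:,:400],z(f["pixels"],310,390,110,210,5)[:,:400]]))
E
```

```text
[633.1  16.8 244.9] [-180.     0.    77.5] [-0.3 -0.1 -2.1]
ends [ 590.46484 -171.53967] [609.504   -71.09027] 79.26748 [2.144797e-02 2.698568e+02]
```

View pics/w3.png

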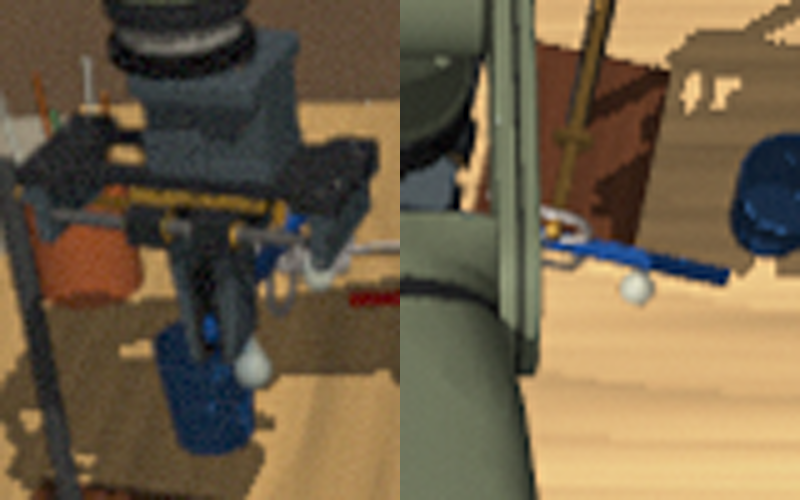

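In the top crop the brass tip shows inside the ring, at about (340,155), and the force hasn't changed. I'll carry on.

Request:
send_rows --pt "0.016 -0.004 0 0 0 0 -1" --pt "0.032 -0.007 0 0 0 0 -1" --pt "0.048 -0.01 0 0 0 0 -1" --pt "0.048 -0.01 0 0 0 0 -1" --pt "0.048 -0.01 -0.012 0 0 0 -1" --pt "0.048 -0.01 -0.024 0 0 0 -1" --pt "0.048 -0.01 -0.034 0 0 0 -1" --pt "0.048 -0.01 -0.038 0 0 0 -1" --pt "0.048 -0.01 -0.038 0 0 0 -1" --pt "0.048 -0.01 -0.038 0 0 0 -1"

```text
time_s: 10.52
ee_pos: [657.4, 11.8, 226.3]
ee_rot: [180.0, -0.0, 77.5]
force: [-0.2, 0.1, -1.3]
gripper_width: 9.4
gripper_force: 40.0
```

Lower in small steps until the arm takes the weight.

Request:
send_rows --pt "0 0 -0.003 0 0 0 -1" --pt "0 0 -0.006 0 0 0 -1" --pt "0 0 -0.006 0 0 0 -1" --pt "0 0 -0.006 0 0 0 -1"

```text
time_s: 11.02
ee_pos: [657.3, 11.8, 223.0]
ee_rot: [180.0, 0.0, 77.5]
force: [-0.1, -0.7, -1.3]
gripper_width: 9.7
gripper_force: 40.0
```

Request:
send_rows --pt "0 0 -0.002 0 0 0 -1" --pt "0 0 -0.004 0 0 0 -1" --pt "0 0 -0.004 0 0 0 -1"

```text
time_s: 11.4
ee_pos: [657.3, 11.7, 221.1]
ee_rot: [180.0, 0.0, 77.5]
force: [-0.6, 1.0, -0.2]
gripper_width: 9.5
gripper_force: 40.0
```

Request:
send_rows --pt "0 0 -0.001 0 0 0 -1" --pt "0 0 -0.001 0 0 0 -0.3" --pt "0 0 -0.001 0 0 0 -0.3" --pt "0 0 -0.001 0 0 0 -0.3" --pt "0 0 -0.001 0 0 0 -0.3" --pt "0 0 -0.001 0 0 0 -0.3" --pt "0 0 0.03 0 0 0 -0.3" --pt "0 0 0.09 0 0 0 -0.3" --pt "0 0 0.2 0 0 0 -0.3" --pt "-0.06 0.01 0.26 0 0 0 0" --pt "-0.18 0.02 0.26 0 0 0 1" --pt "-0.3 0.03 0.26 0 0 0 1" --pt "-0.4 0.03 0.26 0 0 0 1" --pt "-0.4 0.03 0.26 0 0 0 1"

```text
time_s: 13.15
ee_pos: [454.5, 26.8, 353.4]
ee_rot: [179.8, -0.1, 77.5]
force: [0.6, -0.2, 0.9]
gripper_width: 79.1
gripper_force: 0.0
```

```bash
python3 - <<'E'
from workcell import env,eyes
from h import *
s=env.state(); print(np.round(s["ee_pos"],1),np.round(s["ee_rot"],1),np.round(s["force"],1))
f=eyes.grab_frame("top"); g=eyes.grab_frame("side"); pickle.dump((f,g),open("w4.pkl","wb"))
m=mask(f,(100,130,40),(125,255,255)); mm=np.zeros_like(m); mm[130:190,290:400]=m[130:190,290:400]
v,u=np.nonzero(mm); uv=np.c_[u,v]; D=deproj(f,uv);k=(D[:,2]>215)&(D[:,2]<275);uv=uv[k];D=D[k]
P=plane(f,uv,245.)[:,:2].astype(np.float32);L=cv2.fitLine(P,cv2.DIST_HUBER,0,1,.01).ravel();t=(P-L[2:])@L[:2]
print(len(uv),"ends",L[2:]+L[:2]*t.min(),L[2:]+L[:2]*t.max(),np.degrees(np.arctan2(L[1],L[0])),np.polyfit(D[:,1],D[:,2],1),np.median(D,0))
z=lambda im,x0,x1,y0,y1,k:cv2.resize(im[y0:y1,x0:x1,::-1],None,fx=k,fy=k,interpolation=cv2.INTER_CUBIC)
cv2.imwrite("pics/w4.png",np.hstack([z(g["pixels"],200,290,110,210,4.4),z(f["pixels"],300,390,110,210,4.4)]))
E
```

```text
[454.5  26.8 353.4] [ 1.798e+02 -1.000e-01  7.750e+01] [ 0.6 -0.2  0.9]
128 ends [ 613.5671  -176.56462] [656.60834   22.499634] 77.79942 [-2.77438915e-02  2.42020465e+02] [ 627.23912299 -112.77409747  244.71581676]
```

View pics/w4.png

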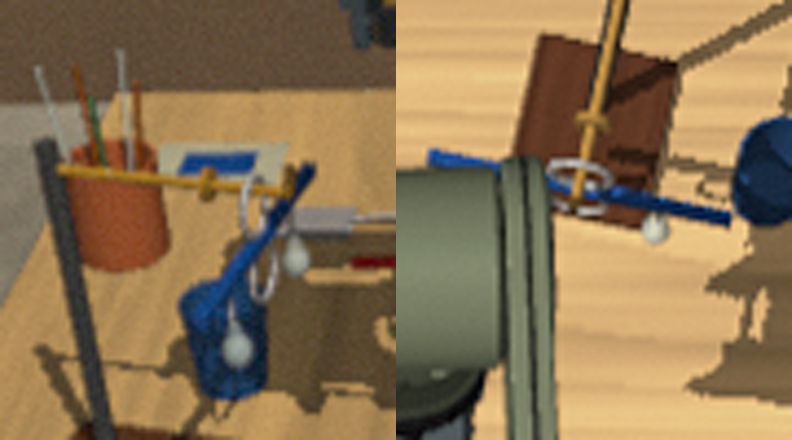

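The side crop shows the blue tier hanging by its ring, just behind the tip at about (259,155), with the bar middle near (635,-77). Next is the red tier.

Request:
send_rows --pt "-0.02 -0.12 0 0 0 -0.17 1" --pt "-0.04 -0.24 -0.04 0 0 -0.34 1" --pt "-0.05 -0.36 -0.1 0 0 -0.5 1" --pt "-0.06 -0.48 -0.16 0 0 -0.67 1" --pt "-0.07 -0.58 -0.22 0 0 -0.84 1" --pt "-0.084 -0.678 -0.28 0 0 -1 1" --pt "-0.084 -0.678 -0.3 0 0 -1 1" --pt "-0.084 -0.678 -0.3 0 0 -1 1" --pt "-0.084 -0.678 -0.3 0 0 -1 1"

```text
time_s: 14.38
ee_pos: [416.5, -311.8, 201.9]
ee_rot: [179.9, -0.1, 17.6]
force: [1.4, -0.0, 0.4]
gripper_width: 91.4
gripper_force: 0.0
```

Request:
send_rows --pt "0 0 0 0 0 -0.13 1" --pt "0 0 0 0 0 -0.257 1" --pt "0 0 0 0 0 -0.257 1"

```text
time_s: 14.75
ee_pos: [416.2, -311.5, 202.3]
ee_rot: [179.9, -0.1, 2.3]
force: [-0.8, -0.1, -0.5]
gripper_width: 91.0
gripper_force: 0.0
```

```bash
python3 - <<'E'
from workcell import env,eyes
from h import *
s=env.state(); f=eyes.grab_frame("wrist"); f.pop("R",None); print(np.round(s["ee_pos"],1),np.round(s["ee_rot"],1),s["qpos"])
m=mask(f,(0,180,60),(8,255,255))|mask(f,(175,180,60),(180,255,255)); n,l,st,c=cv2.connectedComponentsWithStats(m)
for i in range(1,n):
    if st[i,4]<150: continue
    v,u=np.nonzero(l==i);P=plane(f,np.c_[u,v],90.,s)[:,:2].astype(np.float32);L=cv2.fitLine(P,cv2.DIST_HUBER,0,1,.01).ravel();t=(P-L[2:])@L[:2]
    print(st[i],"ends",L[2:]+L[:2]*t.min(),L[2:]+L[:2]*t.max(),np.degrees(np.arctan2(L[1],L[0])))
E
```

```text
[ 416.2 -311.5  202.3] [ 1.799e+02 -1.000e-01  2.300e+00] [-3.80840939e+01  1.37410769e+01  9.78926400e+01  5.15879332e-03
  6.82166849e+01  4.96458819e+01]
[ 315    0   13  214 2062] ends [ 401.27386 -313.91263] [ 587.94543 -307.54858] 1.9525858
[270 291  38  43 682] ends [ 260.89124 -302.23532] [ 315.22717 -271.1465 ] 29.776423
```

Request:
send_rows --pt "0 -0.003 -0.08 0 0 0 1" --pt "0 -0.003 -0.16 0 0 0 1" --pt "0 -0.003 -0.22 0 0 0 1" --pt "0 -0.003 -0.255 0 0 0 1" --pt "0 -0.003 -0.272 0 0 0 1" --pt "0 -0.003 -0.272 0 0 0 0" --pt "0 -0.003 -0.272 0 0 0 -1" --pt "0 -0.003 -0.272 0 0 0 -1" --pt "0 -0.003 -0.272 0 0 0 -1" --pt "0 -0.003 -0.272 0 0 0 -1" --pt "0 -0.003 -0.272 0 0 0 -1" --pt "0 -0.003 -0.272 0 0 0 -1" --pt "0 -0.003 -0.272 0 0 0 -1" --pt "0 -0.003 -0.272 0 0 0 -1" --pt "0 -0.003 -0.272 0 0 0 -1" --pt "0 -0.003 -0.272 0 0 0 -1" --squeeze 40

```text
time_s: 16.8
ee_pos: [415.3, -313.8, 64.9]
ee_rot: [180.0, 0.0, 2.1]
force: [0.0, -0.7, 0.0]
gripper_width: 9.8
gripper_force: 40.0
```

Request:
send_rows --pt "0 0 0.01 0 0 0 -1" --pt "0 0 0.03 0 0 0 -1" --pt "0 0 0.07 0 0 0 -1" --pt "0 0 0.12 0 0 0 -1" --pt "0 0 0.155 0 0 0 -1" --pt "0 0 0.17 0 0 0 -1" --pt "-0.01 0.03 0.17 0 0 -0.02 -1" --pt "-0.03 0.1 0.17 0 0 -0.05 -1" --pt "-0.05 0.19 0.17 0 0 -0.09 -1" --pt "-0.06 0.28 0.17 0 0 -0.13 -1" --pt "-0.08 0.37 0.17 0 0 -0.17 -1" --pt "-0.09 0.46 0.17 0 0 -0.2 -1" --pt "-0.1 0.54 0.17 0 0 -0.23 -1" --pt "-0.103 0.585 0.17 0 0 -0.24 -1" --pt "-0.103 0.597 0.17 0 0 -0.24 -1" --pt "-0.103 0.597 0.17 0 0 -0.24 -1" --pt "-0.103 0.597 0.17 0 0 -0.24 -1"

```text
time_s: 18.92
ee_pos: [363.9, -15.9, 149.9]
ee_rot: [180.0, 0.0, -12.4]
force: [0.5, -0.9, -0.9]
gripper_width: 9.8
gripper_force: 40.0
```

```bash
cat > m.py <<'E'
from workcell import env,eyes
from h import *
def run(zr,zb=245.,sv=None):
    s=env.state(); print(s["time_s"],np.round(s["ee_pos"],1),np.round(s["ee_rot"],1),np.round(s["force"],1))
    f=eyes.grab_frame("top"); g=eyes.grab_frame("side")
    red=mask(f,(0,180,50),(8,255,255))|mask(f,(175,180,50),(180,255,255)); blue=mask(f,(100,130,40),(125,255,255))
    for nm,m,z in(("red",red,zr),("blue",blue,zb)):
        v,u=np.nonzero(m); uv=np.c_[u,v]; D=deproj(f,uv);k=(np.abs(D[:,2]-z)<20)&(D[:,0]>300);uv=uv[k];D=D[k]
        if len(D)<10: print(nm,"few");continue
        P=plane(f,uv,z)[:,:2].astype(np.float32);L=cv2.fitLine(P,cv2.DIST_HUBER,0,1,.01).ravel();t=(P-L[2:])@L[:2]
        tt=(D[:,:2]-L[2:])@L[:2]
        print(nm,len(uv),"ends",L[2:]+L[:2]*t.min(),L[2:]+L[:2]*t.max(),"yaw",np.degrees(np.arctan2(L[1],L[0])).round(1),"slope deg",np.degrees(np.polyfit(tt,D[:,2],1)[0]).round(1),"z",np.median(D[:,2]).round(1))
    # red bar in side view: extremes
    r=mask(g,(0,180,60),(8,255,255))|mask(g,(175,180,60),(180,255,255)); r[:,:200]=0;r[250:]=0
    n,l,st,c=cv2.connectedComponentsWithStats(r)
    for i in range(1,n):
        if st[i,4]>40:
            v,u=np.nonzero(l==i); D=deproj(g,np.c_[u,v]); print("side red",st[i],"left px",u.min(),v[u==u.min()].mean(),"right",u.max(),v[u==u.max()].mean(), np.median(D,0).round())
    if sv:
        z=lambda im,x0,x1,y0,y1,k:cv2.resize(im[y0:y1,x0:x1,::-1],None,fx=k,fy=k,interpolation=cv2.INTER_CUBIC)
        cv2.imwrite(sv,np.hstack([z(g["pixels"],200,300,110,220,4),z(f["pixels"],300,400,100,210,4)]))
    return s,f,g
E
python3 -c "
from m import *
s,f,g=run(175.); pickle.dump((s,f,g),open('w5.pkl','wb'))"
```

```text
18.925 [363.9 -15.9 149.9] [180.    0.  -12.4] [ 0.5 -0.9 -0.9]
red 70 ends [470.97504  -39.265503] [551.6837   -56.624374] yaw -12.1 slope deg -0.9 z 173.3
blue 176 ends [ 613.4253  -176.52544] [655.60187   22.698471] yaw 78.0 slope deg -1.6 z 244.1
side red [364 151  51  21 196] left px 364 170.0 right 414 152.0 [ 185. -350.   98.]
side red [287 185  55  10 210] left px 287 186.5 right 341 193.5 [484. -40. 173.]
```

Request:
send_rows --pt "0.02 -0.005 0 0 0 0 -1" --pt "0.06 -0.015 0 0 0 0 -1" --pt "0.11 -0.027 0 0 0 0 -1" --pt "0.16 -0.039 0 0 0 0 -1" --pt "0.21 -0.051 0 0 0 0 -1" --pt "0.25 -0.061 0 0 0 0 -1" --pt "0.268 -0.065 0 0 0 0 -1" --pt "0.268 -0.065 0 0 0 0 -1" --pt "0.268 -0.065 0 0 0 0 -1" --pt "0.268 -0.065 0 0 0 0 -1"

```text
time_s: 20.27
ee_pos: [497.2, -47.6, 150.1]
ee_rot: [180.0, 0.0, -12.3]
force: [-0.5, -0.6, -1.5]
gripper_width: 9.7
gripper_force: 40.0
```

```bash
python3 -c "
from m import *
s,f,g=run(173.,245.,'pics/w6.png')"
```

```text
20.275 [497.2 -47.6 150.1] [180.    0.  -12.3] [-0.5 -0.6 -1.5]
red few
blue 173 ends [ 613.4651  -176.53625] [655.8784    22.644737] yaw 78.0 slope deg -1.2 z 244.0
side red [352 151  63  24 254] left px 352 173.0 right 414 152.0 [ 208. -334.   98.]
side red [254 181  44   9 141] left px 254 181.5 right 297 188.5 [600. -68. 173.]
```

View pics/w6.png

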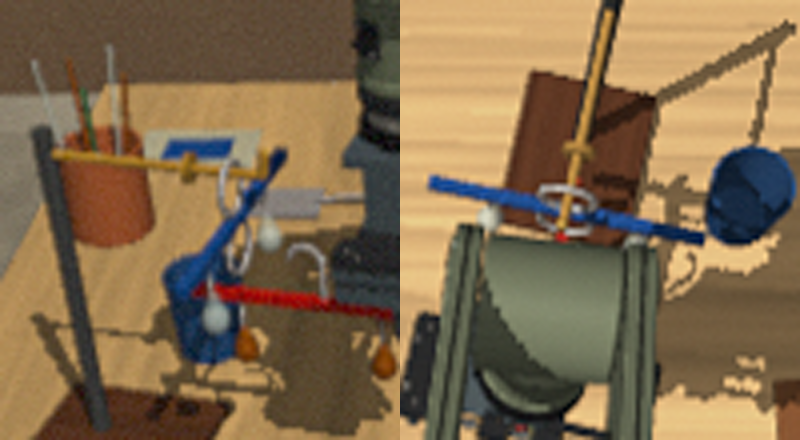

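The side crop shows the hook's arch at about (276,172), in front of the blue tier's lower ring at about (259,171), with their heights matching. Before going in I'll check how much room the gripper body has to the brass tip.

```bash
python3 - <<'E'
from m import *
g=eyes.grab_frame("side")
v,u=np.mgrid[60:210,255:330].reshape(2,-1);uv=np.c_[u,v];D=deproj(g,uv);ok=(g["depth"][v,u]>0)
d=np.c_[np.cos(np.radians(-12.4)),np.sin(np.radians(-12.4))][0]; lat=np.array([-d[1],d[0]])
X=D[:,:2]-[637,-76]; a=X@d; b=X@lat
h=cv2.cvtColor(g["pixels"],cv2.COLOR_RGB2HSV)[v,u]; 
for lo in range(140,460,20):
    k=ok&(D[:,2]>lo)&(D[:,2]<=lo+20)&(np.abs(b)<120)&(a<-36)&((h[:,0]>30)&(h[:,0]<130)|(h[:,2]<70))
    if k.any(): i=np.argsort(a[k])[-3:]; print(lo,k.sum(),np.c_[a[k][i],b[k][i],uv[k][i]].round().tolist())
E
```

```text
140 18 [[-131.0, 10.0, 300.0, 194.0], [-128.0, 8.0, 299.0, 193.0], [-112.0, -1.0, 295.0, 191.0]]
160 72 [[-126.0, 10.0, 298.0, 189.0], [-126.0, 10.0, 298.0, 190.0], [-81.0, -0.0, 285.0, 185.0]]
180 28 [[-131.0, 15.0, 299.0, 188.0], [-131.0, 14.0, 299.0, 187.0], [-127.0, 12.0, 298.0, 187.0]]
200 2 [[-161.0, -16.0, 311.0, 178.0], [-160.0, -19.0, 311.0, 177.0]]
220 97 [[-110.0, 75.0, 285.0, 183.0], [-108.0, 77.0, 284.0, 183.0], [-107.0, 76.0, 284.0, 184.0]]
240 231 [[-108.0, 76.0, 284.0, 180.0], [-107.0, 24.0, 289.0, 168.0], [-106.0, 78.0, 283.0, 179.0]]
260 428 [[-108.0, 69.0, 284.0, 170.0], [-107.0, 78.0, 283.0, 172.0], [-105.0, 82.0, 282.0, 176.0]]
280 131 [[-125.0, 47.0, 292.0, 163.0], [-125.0, 46.0, 292.0, 164.0], [-123.0, 48.0, 291.0, 160.0]]
300 113 [[-124.0, 49.0, 291.0, 154.0], [-124.0, 47.0, 291.0, 153.0], [-124.0, 46.0, 291.0, 152.0]]
320 292 [[-110.0, 6.0, 290.0, 139.0], [-110.0, 45.0, 286.0, 149.0], [-109.0, 42.0, 286.0, 148.0]]
340 88 [[-115.0, 12.0, 291.0, 138.0], [-115.0, 9.0, 291.0, 137.0], [-115.0, 10.0, 291.0, 139.0]]
360 178 [[-114.0, 20.0, 289.0, 128.0], [-114.0, 19.0, 289.0, 129.0], [-112.0, 13.0, 289.0, 127.0]]
380 167 [[-117.0, 25.0, 289.0, 122.0], [-113.0, 16.0, 289.0, 125.0], [-112.0, 11.0, 289.0, 126.0]]
400 179 [[-119.0, 27.0, 289.0, 115.0], [-118.0, 26.0, 289.0, 117.0], [-116.0, 25.0, 288.0, 115.0]]
420 162 [[-113.0, 14.0, 288.0, 108.0], [-113.0, 15.0, 288.0, 110.0], [-113.0, 15.0, 288.0, 111.0]]
440 113 [[-122.0, 54.0, 286.0, 105.0], [-122.0, 53.0, 286.0, 104.0], [-120.0, 55.0, 285.0, 104.0]]
```

Request:
send_rows --pt "0.015 -0.003 0 0 0 0 -1" --pt "0.03 -0.006 0 0 0 0 -1" --pt "0.045 -0.01 0 0 0 0 -1" --pt "0.06 -0.013 0 0 0 0 -1" --pt "0.075 -0.016 0 0 0 0 -1" --pt "0.09 -0.019 0 0 0 0 -1" --pt "0.098 -0.021 0 0 0 0 -1" --pt "0.098 -0.021 0 0 0 0 -1" --pt "0.098 -0.021 0 0 0 0 -1"

```text
time_s: 21.55
ee_pos: [546.5, -58.2, 150.0]
ee_rot: [180.0, 0.0, -12.3]
force: [0.0, -0.3, -2.1]
gripper_width: 9.8
gripper_force: 40.0
```

```bash
python3 -c "
from m import *
s,f,g=run(173.,245.,'pics/w7.png'); pickle.dump((s,f,g),open('w7.pkl','wb'))"
```

```text
21.55 [546.5 -58.2 150. ] [180.    0.  -12.3] [ 0.  -0.3 -2.1]
red few
blue 41 ends [ 613.6476  -176.57697] [656.2297    22.573044] yaw 77.9 slope deg -1.6 z 243.0
side red [352 151  63  24 256] left px 352 173.0 right 414 152.0 [ 212. -332.   98.]
side red [231 179  13   4  41] left px 231 179.5 right 243 180.5 [716. -91. 173.]
side red [254 181  29   7  79] left px 254 181.5 right 282 187.0 [625. -71. 172.]
```

Blue hasn't moved and there is no contact force, so I'll lower the red tier. The ring should take the weight at a TCP height of about 129; contact near 140 would mean the tip had caught on the wire.

Request:
send_rows --pt "0 0 -0.008 0 0 0 -1" --pt "0 0 -0.016 0 0 0 -1" --pt "0 0 -0.024 0 0 0 -1" --pt "0 0 -0.032 0 0 0 -1" --pt "0 0 -0.036 0 0 0 -1" --pt "0 0 -0.036 0 0 0 -1" --pt "0 0 -0.036 0 0 0 -1"

```text
time_s: 22.52
ee_pos: [546.9, -58.2, 132.1]
ee_rot: [180.0, -0.0, -12.3]
force: [-0.8, -0.1, -0.9]
gripper_width: 9.6
gripper_force: 40.0
```

Request:
send_rows --pt "0 0 -0.004 0 0 0 -1" --pt "0 0 -0.006 0 0 0 -1" --pt "0 0 -0.006 0 0 0 -1" --pt "0 0 -0.006 0 0 0 -1"

```text
time_s: 23.02
ee_pos: [546.8, -58.2, 129.0]
ee_rot: [180.0, -0.0, -12.3]
force: [1.0, -0.4, -0.9]
gripper_width: 9.8
gripper_force: 40.0
```

Request:
send_rows --pt "0 0 -0.002 0 0 0 -1" --pt "0 0 -0.004 0 0 0 -1" --pt "0 0 -0.004 0 0 0 -1"

```text
time_s: 23.4
ee_pos: [547.4, -58.3, 127.5]
ee_rot: [-180.0, -0.1, -12.3]
force: [-0.9, -1.3, 1.9]
gripper_width: 9.6
gripper_force: 40.0
```

```bash
python3 -c "
from m import *
s,f,g=run(150.,245.,'pics/w8.png'); print(s['torque'])"
```

```text
23.4 [547.4 -58.3 127.5] [-1.80e+02 -1.00e-01 -1.23e+01] [-0.9 -1.3  1.9]
red few
blue 47 ends [ 613.92645 -176.62878] [655.8813    22.634827] yaw 78.1 slope deg -1.6 z 244.1
side red [352 151  63  24 261] left px 352 173.5 right 414 152.0 [ 214. -331.   98.]
side red [232 184  18   6  60] left px 232 185.5 right 249 188.0 [707. -91. 152.]
side red [258 187  25   7  54] left px 258 188.5 right 282 193.0 [627. -72. 149.]
[ 0.00076724 -0.12658402 -0.03549275]
```

View pics/w8.png

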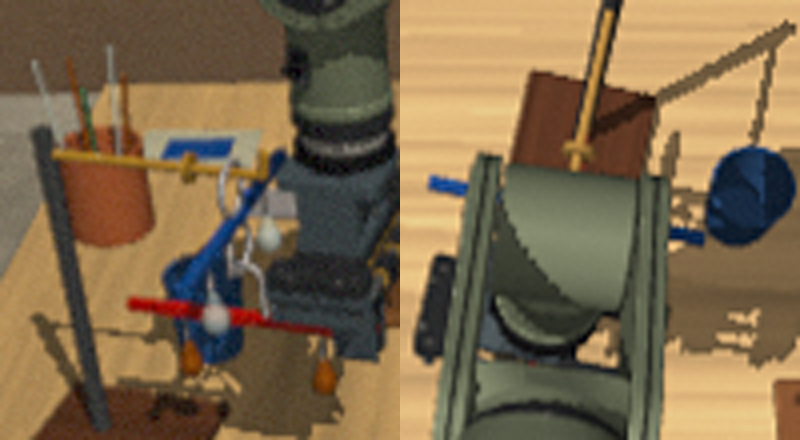

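The side crop shows the hook arch through the lower ring at about (261,175), and the weight is now carried at the expected height. I'll ease up 1 mm, release and back straight out.

Request:
send_rows --pt "0 0 0.002 0 0 0 -1" --pt "0 0 0.002 0 0 0 -1" --pt "0 0 0.002 0 0 0 -0.2" --pt "0 0 0.002 0 0 0 -0.2" --pt "0 0 0.002 0 0 0 -0.2" --pt "0 0 0.002 0 0 0 -0.2" --pt "0 0 0.002 0 0 0 -0.2" --pt "-0.02 0.004 0.002 0 0 0 -0.2" --pt "-0.06 0.013 0.002 0 0 0 -0.2" --pt "-0.12 0.026 0.002 0 0 0 -0.2" --pt "-0.2 0.043 0.002 0 0 0 -0.2" --pt "-0.26 0.056 0.02 0 0 0 -0.2" --pt "-0.3 0.065 0.06 0 0 0 -0.2" --pt "-0.3 0.065 0.1 0 0 0 -0.2" --pt "-0.3 0.065 0.1 0 0 0 -0.2" --pt "-0.3 0.065 0.1 0 0 0 -0.2" --pt "-0.3 0.065 0.1 0 0 0 -0.2" --pt "-0.3 0.065 0.1 0 0 0 -0.2"

```text
time_s: 25.75
ee_pos: [396.5, -25.7, 176.3]
ee_rot: [180.0, 0.1, -12.4]
force: [0.1, 0.7, -0.0]
gripper_width: 36.4
gripper_force: 0.0
```

```bash
python3 -c "
from m import *
s,f,g=run(152.,245.); s,f,g=run(152.,245.)"
```

```text
25.75 [396.5 -25.7 176.3] [ 1.80e+02  1.00e-01 -1.24e+01] [ 0.1  0.7 -0. ]
red 78 ends [534.5043   -51.238895] [ 734.51263 -104.37565] yaw -14.9 slope deg 2.0 z 149.8
blue 179 ends [ 612.8184  -176.40355] [655.9788    22.638107] yaw 77.8 slope deg -1.4 z 244.0
side red [352 151  63  25 251] left px 352 172.0 right 414 152.0 [ 210. -334.   99.]
side red [232 183  18   6  58] left px 232 184.0 right 249 187.0 [708. -92. 155.]
side red [258 187  36  10 133] left px 258 188.5 right 293 194.5 [585. -62. 149.]
25.85 [396.7 -25.7 176.5] [ 1.80e+02  1.00e-01 -1.23e+01] [-0.1  0.4  0.8]
red 78 ends [534.54016  -51.098267] [ 734.4752  -104.50876] yaw -15.0 slope deg 2.4 z 149.9
blue 178 ends [ 612.8802  -176.41614] [655.9274   22.64698] yaw 77.8 slope deg -1.4 z 243.6
side red [352 151  63  25 249] left px 352 172.5 right 414 152.0 [ 210. -335.   99.]
side red [232 183  18   6  62] left px 232 184.0 right 249 187.0 [706. -91. 155.]
side red [257 187  37  10 135] left px 257 187.0 right 293 194.5 [585. -62. 149.]
```

Request:
send_rows --pt "0 0 0 0 0 0 -0.2" --pt "0 0 0 0 0 0 -0.2" --pt "0 0 0 0 0 0 -0.2" --pt "0 0 0 0 0 0 -0.2" --pt "0 0 0 0 0 0 -0.2" --pt "0 0 0 0 0 0 -0.2" --pt "0 0 0 0 0 0 -0.2" --pt "0 0 0 0 0 0 -0.2" --pt "0 0 0 0 0 0 -0.2" --pt "0 0 0 0 0 0 -0.2" --pt "0 0 0 0 0 0 -0.2" --pt "0 0 0 0 0 0 -0.2" --pt "0 0 0 0 0 0 -0.2" --pt "0 0 0 0 0 0 -0.2" --pt "0 0 0 0 0 0 -0.2" --pt "0 0 0 0 0 0 -0.2" --pt "0 0 0 0 0 0 -0.2" --pt "0 0 0 0 0 0 -0.2" --pt "0 0 0 0 0 0 -0.2" --pt "0 0 0 0 0 0 -0.2"

```text
time_s: 28.45
ee_pos: [396.8, -25.7, 177.0]
ee_rot: [180.0, 0.0, -12.3]
force: [-0.3, 0.2, 0.5]
gripper_width: 36.6
gripper_force: 0.0
```

```bash
python3 -c "
from m import *
s,f,g=run(152.,245.); s,f,g=run(152.,245.)
print(env.job_done())"
```

```text
28.45 [396.8 -25.7 177. ] [180.    0.  -12.3] [-0.3  0.2  0.5]
red 80 ends [534.3769   -51.757656] [ 737.9258 -104.5598] yaw -14.5 slope deg 2.9 z 149.0
blue 183 ends [ 613.411   -176.52356] [655.70306   22.679497] yaw 78.0 slope deg -1.2 z 243.7
side red [352 151  63  25 251] left px 352 172.0 right 414 152.0 [ 209. -335.   99.]
side red [231 183  19   6  62] left px 231 184.0 right 249 187.0 [707. -92. 155.]
side red [258 187  36  10 135] left px 258 188.5 right 293 194.0 [586. -64. 149.]
28.55 [396.8 -25.8 177. ] [180.    0.  -12.3] [-0.1 -0.  -0.2]
red 79 ends [534.3813   -51.731438] [ 737.85706 -104.81531] yaw -14.6 slope deg 3.0 z 149.4
blue 182 ends [ 613.10034 -176.46149] [655.87054  22.65364] yaw 77.9 slope deg -1.1 z 243.9
side red [352 151  63  25 250] left px 352 172.5 right 414 152.0 [ 210. -333.   98.]
side red [231 183  20   6  65] left px 231 183.5 right 250 187.0 [704. -91. 155.]
side red [258 187  36  10 132] left px 258 188.5 right 293 194.0 [586. -63. 149.]
the job is handed in; nothing more can be done
None
```

The job is handed in at about 28.6 s of the 72 s allowed: the blue tier hangs on the brass hook with the red tier hooked in its lower ring, both let go, within about 3° of level and steady in the last measurements; no verdict came back.

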